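# Charge the bench leak-test box

## Task

Charge the leak-test box on the bench: push down the raised half of its rocker until it has tipped right over, then push the square key fully home (it stays down), then press the big mushroom button all the way down and keep it down; your program finishes while a fingertip is still holding it there. Keep to this order, do not press the small round button, and leave the nut on the box and the loose things round it where they are.

Things in the scene. Friction and masses are not known exactly. Their poses are not given: they have to be found in the camera images.
- test_box: grey leak-test box bolted to the bench, 160 x 156 mm, flat top 55 mm above the bench; origin at the centre of its underside, x towards its back (round gauge and two ports, below the top), z up. Four controls on 56 x 36 mm plates stand on its top, at x +-35, y +-38 mm of the box; which is at which corner changes. All have the box's yaw.
- rocker_press (a point): point to press on the rocker: on the surface of its raised half (the half towards box +x), 16 mm out from the hinge; moves with it: 20 mm above the box top at the start, 15 mm when tipped over. The raised half slopes up outwards by 0.4 rad at the start and is about level when tipped over.
- rocker (a joint): tilt of the rocker, rad: about 0 to 0.06 at the start, 0.36 when tipped right over against its stop. A grey paddle 48 mm long (along box x), 25 mm wide, its two 24 mm halves meeting in a shallow V at the hinge. It stays where it is left; pressing at rocker_press takes 3 to 4 N.
- key_top (a point): centre of the top of the square key, 24 x 24 mm, 22 mm above the box top when out. It moves straight down 8 mm against 4 N of friction and stays where it is left.
- key (a joint): how far the square key is pushed in, m: about 0 to 0.001 at the start, 0.008 fully home
- mushroom_top (a point): centre of the top of the big round mushroom button, 36 mm across, 31 mm above the box top when out. A spring pushes it back up: 3 N to start, 7 N fully down, where it meets a rigid stop.
- mushroom (a joint): how far the mushroom button is pressed, m: 0 out, 0.008 fully down
- charge_valve: the fixed plate that carries the mushroom button; origin at the centre of its underside, on the box top
- pin_top (a point): centre of the top of the small round button, 14 mm across, 19 mm above the box top: not to be pressed
- pin (a joint): how far the small round button is pressed, m: 0 out, 0.006 fully down; sprung
- nut_1: plain steel hex nut, 24 x 27 x 13 mm, lying flat on top of the test box in the middle between the four controls; loose, to be left alone; origin at the centre of its underside
- hex_nipple: brass hex pipe nipple, 31 x 59 x 27 mm, lying on the bench in front of the box; loose, to be left alone; origin at the centre of its underside
- paste_tin: small round tin, 63 mm across and 31 mm high, on the bench in front of the box; loose, to be left alone; origin at the centre of its underside
- bolt_1: steel hex bolt, 71 mm long, head 27 x 24 mm, lying on the bench to the right of the box; loose, to be left alone; origin at the centre of its underside
- ptfe_roll: roll of thread tape, 54 mm across, 14 mm thick, flat on the bench behind the box; loose, to be left alone; origin at the centre of its underside

How it is judged:
On the way, in this order (a step that is already met when the one before it is completed fails the run):
1. the rocker is tipped over (value of joint rocker above 0.31 rad), for 0.1 s.
2. the square key is home (value of joint key above 0.0065 m), for 0.1 s.
3. the mushroom button is held fully down (value of joint mushroom above 0.006 m), for 0.2 s.
At the end, for the whole second after the job is handed in: the rocker is tipped over (above 0.31 of 0.36 rad), the square key is in (above 6.5 of 8 mm), the fingers hold the mushroom button down (above 6 of 8 mm, with more than 2 N), the small round button is out and every loose thing is within 20 mm of where it was (value of joint rocker above 0.31 rad and value of joint key above 0.0065 m and value of joint mushroom above 0.006 m and value of joint pin below 0.002 m and contact force between the fingers and charge_valve above 2 N and distance of each of nut_1, hex_nipple, paste_tin, bolt_1, ptfe_roll from where it was at the start of the episode below 0.02 m); the arm keeps its last pose, push and grip.
It fails at once if the square key is pushed in before the rocker is tipped over (value of joint key above 0.004 m and value of joint rocker below 0.28 rad).
It fails at once if the mushroom button is pressed before the rocker is over and the key is home (value of joint mushroom above 0.003 m and (value of joint rocker below 0.28 rad or value of joint key below 0.006 m)).
It fails at once if the small round button is pressed (value of joint pin above 0.003 m).
It fails at once if a loose thing is shoved, lifted or carried off (distance of any of nut_1, hex_nipple, paste_tin, bolt_1, ptfe_roll from where it was at the start of the episode above 0.02 m).
It also fails if it takes over 40 s, if anything falls off the work surface, if the arm or the gripper's body presses on something with over 40 N, if the wrist force passes 120 N, or if a joint passes its speed limit or range.

## Robot

A 7-joint arm with a two-finger parallel gripper is mounted at the origin on the work surface; the furniture and walls round the work are solid. World frame = base frame: x ahead of the robot, y to its left, z up, the work surface at z = 0. Lengths are in m, angles in rad, forces in N, time in s.
With the tool pointing down it reaches from about 0.4 to 0.875 m from the base axis. Payload 4.4 kg.
Tool frame: the origin (TCP) lies between the finger pads; the fingertips stand 8 mm ahead of it and the grasp point (between the pads) lies 11 mm behind it (tip_reach is the distance from the TCP to the fingertips, in m); x points along the fingers, y is the direction in which the jaws open and shut, and the axes are right-handed (so a half turn about x gives the same grasp; the last joint's range is limited). The gripper opens to 85 mm and grips with 20 to 120 N. Pads are 22 mm wide; open, the fingers measure 114 mm over their backs; the gripper's body (76 mm by 85 mm) begins 54 mm behind the grasp point. The pads swing forward as they close: fully open they stand 13 mm farther back than shut.
Start: joints at [-0.066, 0.628, 0.038, 1.517, -0.027, 0.996, -0.02], TCP at [0.65, 0, 0.239] pointing down, gripper open.
Joint ranges: [-3.06, 3.06], [-0.37, 2.12], [-1.25, 1.32], [0.18, 2.47], [-1.1, 4.24], [0.23, 1.98], [-2.94, 2.94]. Speed limits (rad/s): [2.57, 2.57, 3.14, 3.14, 3.14, 3.14, 3.14].

## Interface

Orientations are given as a 3x3 rotation matrix whose columns are the frame's x, y, z axes.
In Python, from cell import sense, camera, camera_params, close_job, tip_reach gives the robot as it stands. The module is installed in compiled form; this text tells all that it offers.
- The arm moves only by the shell command python3 -m creep 'ROWS' [FORCE]. ROWS is JSON, a list of rows, each a list of 7 numbers: the shift along the tool's x, y, z in m, then the turn, a rotation vector about the tool's x, y, z in degrees, then the closure, from 0 (fully open) to 1 (shut). A call has 1 to 20 rows; each row shifts and turns the commanded pose from where the row before left it, along the tool's axes as they then stand; what a row does not reach is not made up. A row lasts 1/12 s, in which the tool goes at most 41.7 mm and 7.16 degrees, less where a joint would pass 70% of its speed; a pose out of reach is approached as far as the arm can. A call is refused whole if a number of a shift passes 0.0417 or a number of a turn 7.16, either way. A call with a gripper value outside its range is refused whole. The fingers move at their own pace and stop on an object; FORCE is the grip in N (left out, the last holds). Time passes only in rows, so rows that do not move let the fingers close. It gives the time, the measured TCP pose, the force and the opening at its end, in the units of the state.
- sense(): the state, without advancing time (a new reading comes with each control period).
- camera(name): name is "scene" or "side" or "wrist"; returns the picture (400x640x3 uint8, red, green, blue); there is no depth.
- camera_params(name): a dict with "intrinsics" (3x3 intrinsics, pixels), "R" (3x3) and "t" (3): a world point X has camera coordinates R X + t. Camera axes: x right, y down, z forward; pixel columns grow to the right and rows downward; lengths in m; the calibration is good to about 2 mm. A picture is of the moment at which its call begins: read the wrist's pose just before it. camera_params takes no time and is no camera call; for the wrist camera it gives the pose at the moment of the call.
- close_job(): hands the job in, once; it reports no verdict.
The state is a dict: "clock": time; "joint_positions": joint angles; "dq": joint speeds; "joint_torque": joint torques, N m; "eef_pos": TCP position; "orientation": TCP orientation; "wrist_force": force on the tool from outside, world axes, zero at the start; "torque": the same for the moment, N m; "grip_width": finger opening in m.
Only numpy, scipy, OpenCV 4.12 (cv2) and the standard library are available. Lean on these libraries where they do the work, as an engineer would, in place of code of your own. Each camera call takes 0.05 s, during which the arm holds its last target.

## Working session

There is one attempt and no reset: what is moved stays moved. The work goes in short steps, Python scripts to look and compute and a shell command to move; the robot and the scene stay as the last step left them, time stands still between calls to the robot, and variables do not carry over. Pictures are saved under pics/ and viewed, and the job is handed in when it is done.

```bash
mkdir -p pics; python3 - <<'E'
from cell import *
import cv2
s=sense(); print(s['clock'],s['eef_pos'],s['orientation'],s['grip_width'],tip_reach)
for n in ['scene','side','wrist']:
    p=camera_params(n); im=camera(n); cv2.imwrite(f'pics/{n}0.png',im[:,:,::-1]); print(n,p)
E
```

```text
0.0 [6.49374670e-01 6.55613772e-06 2.38376247e-01] [[-1.94949172e-03  9.99998100e-01 -9.33983482e-06]
 [-5.96483933e-05 -9.45613682e-06 -9.99999998e-01]
 [-9.99998098e-01 -1.94949116e-03  5.96667146e-05]] 0.08540060242697965 0.008
scene {'intrinsics': array([[404.09525854,   0.        , 314.97803744],
       [  0.        , 404.09525854, 200.49155552],
       [  0.        ,   0.        ,   1.        ]]), 'R': array([[ 0.82124773, -0.5705244 , -0.00735336],
       [-0.3496962 , -0.49310702, -0.79659151],
       [ 0.4508489 ,  0.65677041, -0.60447324]]), 't': array([-0.59991902,  0.07471302,  0.91168021])}
side {'intrinsics': array([[485.63914464,   0.        , 325.26294787],
       [  0.        , 485.63914464, 205.40488907],
       [  0.        ,   0.        ,   1.        ]]), 'R': array([[ 0.87880675, -0.47692297, -0.01559392],
       [-0.26007858, -0.45132562, -0.85361837],
       [ 0.40007227,  0.75422123, -0.52066545]]), 't': array([-0.59278035,  0.06570556,  0.92022293])}
wrist {'intrinsics': array([[280.48936191,   0.        , 317.36911785],
       [  0.        , 280.48936191, 198.44697034],
       [  0.        ,   0.        ,   1.        ]]), 'R': array([[ 9.99999107e-01,  2.03392311e-04, -1.32101604e-03],
       [ 5.68157136e-04, -9.59299340e-01,  2.82390605e-01],
       [-1.20981374e-03, -2.82391103e-01, -9.59298599e-01]]), 't': array([-0.64959564, -0.0361535 ,  0.38016154])}
```

View pics/scene0.png

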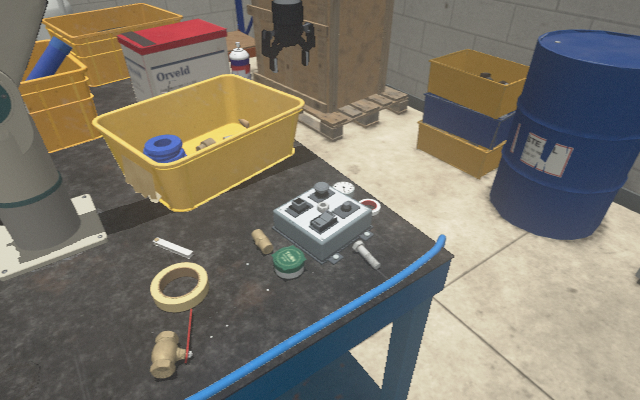

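View pics/side0.png

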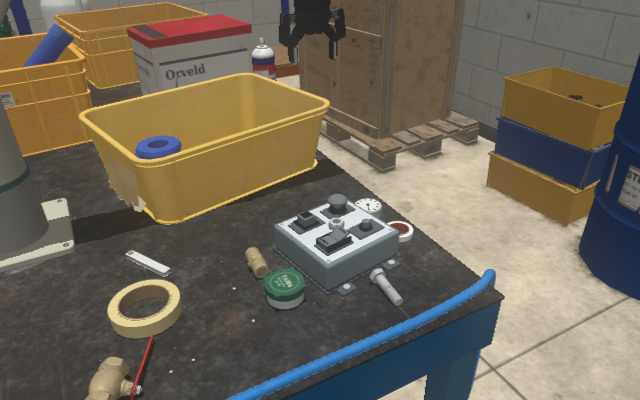

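View pics/wrist0.png

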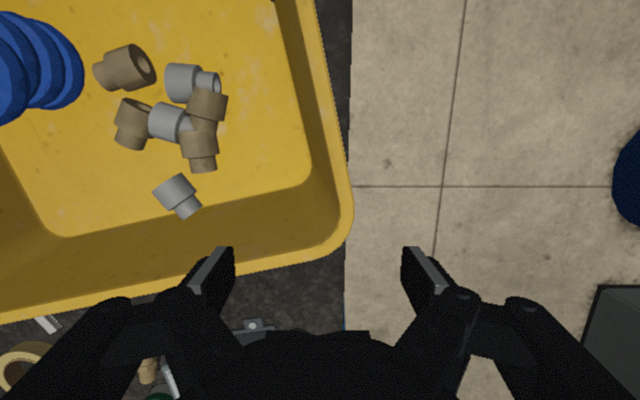

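The scene and side views show the grey box at about (323,215) in scene and (338,240) in side, with the yellow bin to its left. The wrist view shows only the bin. I'll enlarge the box in both.

```bash
python3 - <<'E'
import cv2
a=cv2.imread('pics/scene0.png')[170:270,240:400]; b=cv2.imread('pics/side0.png')[180:310,235:435]
cv2.imwrite('pics/sc_c.png',cv2.resize(a,None,fx=5,fy=5,interpolation=cv2.INTER_CUBIC))
cv2.imwrite('pics/si_c.png',cv2.resize(b,None,fx=4,fy=4,interpolation=cv2.INTER_CUBIC))
E
```

```text
(no output)
```

View pics/sc_c.png

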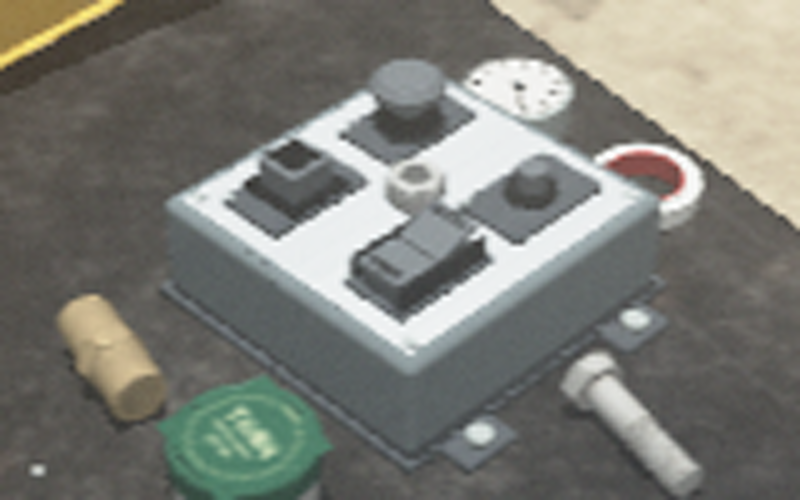

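View pics/si_c.png

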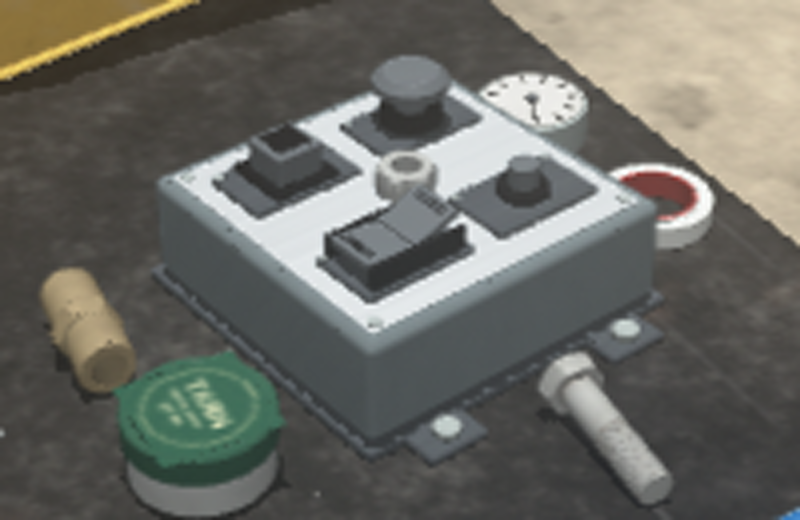

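Both crops agree. Seen from the front, the rocker is front-right, the key front-left, the mushroom back-left and the pin back-right. I'll fit the box pose from these pixel readings.

```bash
cat > fit.py <<'E'
import numpy as np
from scipy.optimize import least_squares
from cell import camera_params
P={'mush':(.035,.038,.086),'pin':(.035,-.038,.074),'key':(-.035,.038,.077),'nut':(0,0,.068),
 'FL':(-.08,.078,.055),'FR':(-.08,-.078,.055),'BR':(.08,-.078,.055)}
def world(p,q):
    c,s=np.cos(q[2]),np.sin(q[2]); return np.array([q[0]+c*p[0]-s*p[1],q[1]+s*p[0]+c*p[1],p[2]])
def proj(cp,X):
    v=cp['intrinsics']@(cp['R']@X+cp['t']); return v[:2]/v[2]
def fit(obs,cps,q0):
    keys=[(c,k) for c in obs for k in obs[c]]
    f=lambda q:np.concatenate([proj(cps[c],world(P[k],q))-obs[c][k] for c,k in keys])
    r=least_squares(f,q0,loss='soft_l1'); return r.x,keys,r.fun.reshape(-1,2)
E
python3 - <<'E'
from fit import *
S=lambda x,y:(240+x/5,170+y/5); D=lambda x,y:(235+x/4,180+y/4)
obs={'scene':{'mush':S(407,82),'pin':S(533,166),'key':S(298,157),'FL':S(167,203),'FR':S(408,363),'BR':S(660,197)},
'side':{'mush':D(410,77),'pin':D(525,165),'key':D(285,138),'FL':D(160,183),'FR':D(372,345),'BR':D(655,205)}}
cps={c:camera_params(c) for c in obs}
for c in obs:
    q,k,r=fit({c:obs[c]},cps,[.6,-.2,0]); print(c,q)
q,k,r=fit(obs,cps,[.6,-.2,0]); print(q)
for a,b in zip(k,r): print(a,b.round(2))
for p in [(-.035+.016,-.038,.075),P['key'],P['mush'],P['pin'],P['nut']]: print(world(p,q).round(4))
E
```

```text
scene [ 0.51350502 -0.3422812   0.16734042]
side [ 0.51225759 -0.33989988  0.1691848 ]
[ 0.51256769 -0.34099436  0.16872039]
('scene', 'mush') [-0.5  -1.97]
('scene', 'pin') [-0.74  0.05]
('scene', 'key') [-1.53 -0.45]
('scene', 'FL') [-2.47 -0.68]
('scene', 'FR') [-0.18  2.2 ]
('scene', 'BR') [ 0.9  -0.26]
('side', 'mush') [ 0.64 -1.68]
('side', 'pin') [ 0.44 -0.04]
('side', 'key') [0.47 0.76]
('side', 'FL') [-2.06 -0.57]
('side', 'FR') [0.34 2.53]
('side', 'BR') [ 3.03 -0.01]
[ 0.5002 -0.3816  0.075 ]
[ 0.4717 -0.3094  0.077 ]
[ 0.5407 -0.2977  0.086 ]
[ 0.5535 -0.3726  0.074 ]
[ 0.5126 -0.341   0.068 ]
```

```bash
python3 -m creep '[[0,-0.009,0.027,0,0,0,1],[0,-0.009,0.027,0,0,0,1],[0,-0.009,0.027,0,0,0,1],[0,-0.009,0.027,0,0,0,1],[0,-0.009,0.027,0,0,0,1],[0,-0.009,0.027,0,0,0,1],[0,-0.009,0.027,0,0,0,1],[0,-0.009,0.027,0,0,0,1],[0,-0.009,0.027,0,0,0,1],[0,-0.009,0.027,0,0,0,1],[0,-0.009,0.027,0,0,0,1],[0,-0.009,0.027,0,0,0,1],[0,-0.009,0.027,0,0,0,1],[0,-0.009,0.027,0,0,0,1],[0,-0.009,0.027,0,0,0,1],[0,-0.009,0.027,0,0,0,1],[0,0,0,-4.8,0,0,1],[0,0,0,-4.8,0,0,1],[0,0,0,0,0,0,1],[0,0,0,0,0,0,1]]' 20
python3 - <<'E'
from cell import *
import cv2,json
p=camera_params('wrist'); im=camera('wrist'); cv2.imwrite('pics/w1.png',im[:,:,::-1])
json.dump({k:v.tolist() for k,v in p.items()},open('w1.json','w'))
print(sense()['orientation'].round(4), sense()['wrist_force'])
E
```

```text
clock: 1.82
eef_pos: [0.5059, -0.4317, 0.2389]
orientation: [[-0.0, 0.986, 0.165], [0.001, 0.165, -0.986], [-1.0, -0.0, -0.001]]
wrist_force: [-0.3, -0.3, -0.4]
grip_width: -0.0003
[[-2.000e-04  9.863e-01  1.650e-01]
 [ 7.000e-04  1.650e-01 -9.863e-01]
 [-1.000e+00 -1.000e-04 -7.000e-04]] [ 1.45508256 -0.00363029  0.20048205]
```

View pics/w1.png

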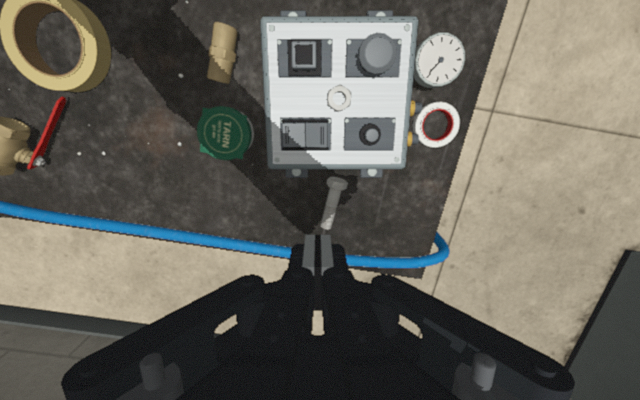

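The wrist view shows the whole box top. Rocker is at (305,133), key (305,55), mushroom (376,53), pin (370,134) and nut (340,98). The closed fingertips are at about (317,238). I'll enlarge it to take readings.

```bash
python3 - <<'E'
import cv2
a=cv2.imread('pics/w1.png')[5:185,255:425]
cv2.imwrite('pics/w1c.png',cv2.resize(a,None,fx=3.3,fy=3.3,interpolation=cv2.INTER_CUBIC))
E
```

```text
(no output)
```

View pics/w1c.png

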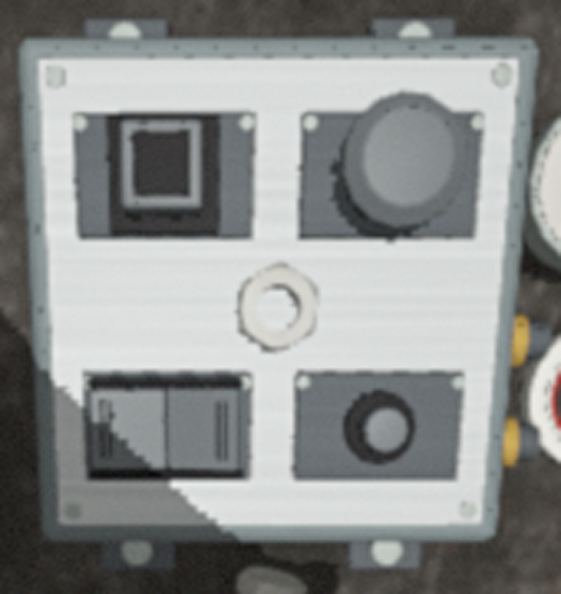

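```bash
python3 - <<'E'
from fit import *
import json
P.update(kp=(-.035,.038,.058),mp=(.035,.038,.058),rp=(-.035,-.038,.058),pp=(.035,-.038,.058))
W=lambda x,y:(255+x/3.3,5+y/3.3)
S=lambda x,y:(240+x/5,170+y/5); D=lambda x,y:(235+x/4,180+y/4)
o={'w':dict(kp=W(166,175),mp=W(390,175),rp=W(168,426),pp=W(378,426),key=W(162,164),pin=W(386,430)),}
obs=dict(o); obs['scene']={'pin':S(533,166),'key':S(298,157)}; obs['side']={'pin':D(525,165),'key':D(285,138)}
cps={c:camera_params(c) for c in ['scene','side']}; cps['w']={k:np.array(v) for k,v in json.load(open('w1.json')).items()}
for ob in (o,obs):
    q,k,r=fit(ob,cps,[.51,-.34,.17]); print(q.round(4))
    for a,b in zip(k,r): print(a,b.round(2))
q=fit(o,cps,[.51,-.34,.17])[0]
from cell import sense
s=sense(); R=s['orientation']; tip=s['eef_pos']+R[:,0]*.008
print('tip px',proj(cps['w'],tip),tip)
rw=(-.019,-.038,.075)
for n,p in dict(rocker=rw,key=P['key'],mush=P['mush'],pin=P['pin']).items(): print(n,world(p,q).round(4),'tool delta',(R.T@(world(p,q)-tip)).round(4))
E
```

```text
[ 0.5135 -0.3376  0.1659]
('w', 'kp') [-0.27  0.25]
('w', 'mp') [0.09 0.23]
('w', 'rp') [-0.    0.06]
('w', 'pp') [-0.12  0.04]
('w', 'key') [ 0.11 -0.34]
('w', 'pin') [ 0.18 -0.23]
[ 0.5136 -0.3378  0.1654]
('w', 'kp') [-0.25  0.43]
('w', 'mp') [0.1  0.44]
('w', 'rp') [-0.01  0.22]
('w', 'pp') [-0.14  0.23]
('w', 'key') [ 0.14 -0.14]
('w', 'pin') [ 0.16 -0.03]
('scene', 'pin') [-1.29 -0.8 ]
('scene', 'key') [-1.93 -1.38]
('side', 'pin') [-0.09 -1.04]
('side', 'key') [ 0.18 -0.32]
tip px [316.58086064 250.07558056] [ 0.50604816 -0.43154685  0.23102988]
rocker [ 0.5011 -0.3782  0.075 ] tool delta [ 0.1561  0.0039 -0.0533]
key [ 0.4727 -0.3059  0.077 ] tool delta [ 0.1541 -0.0121 -0.1293]
mush [ 0.5418 -0.2944  0.086 ] tool delta [ 0.1451  0.0579 -0.1293]
pin [ 0.5543 -0.3693  0.074 ] tool delta [ 0.1571  0.0579 -0.0533]
```

```bash
python3 -m creep '[[0,0.001,-0.0135,0,0,0,1],[0,0.001,-0.0135,0,0,0,1],[0,0.001,-0.013,0,0,0,1],[0,0.001,-0.013,0,0,0,1],[0.02,0,0,0,0,0,1],[0.02,0,0,0,0,0,1],[0.02,0,0,0,0,0,1],[0.02,0,0,0,0,0,1],[0.02,0,0,0,0,0,1],[0.02,0,0,0,0,0,1],[0.015,0,0,0,0,0,1],[0.008,0,0,0,0,0,1],[0,0,0,0,0,0,1],[0,0,0,0,0,0,1]]'
python3 - <<'E'
from cell import *
import cv2
im=camera('side')[180:310,235:435]; cv2.imwrite('pics/s2.png',cv2.resize(im[:,:,::-1],None,fx=4,fy=4,interpolation=cv2.INTER_CUBIC))
s=sense(); print(s['eef_pos']+s['orientation'][:,0]*.008)
E
```

```text
clock: 3.03
eef_pos: [0.5014, -0.3789, 0.0965]
orientation: [[-0.0, 0.986, 0.167], [-0.0, 0.167, -0.986], [-1.0, -0.0, 0.0]]
wrist_force: [-0.4, -0.1, 0.4]
grip_width: -0.0003
[ 0.50182458 -0.37925054  0.08914341]
```

View pics/s2.png

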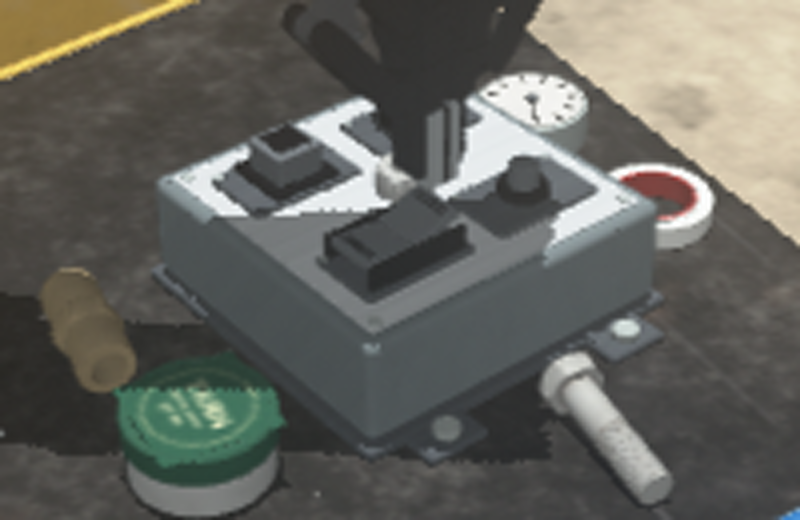

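The closed tips stand directly above the raised half of the rocker, with no contact yet. I'll press slowly.

```bash
python3 -m creep '[[0.004,0,0,0,0,0,1],[0.004,0,0,0,0,0,1],[0.003,0,0,0,0,0,1],[0.002,0,0,0,0,0,1],[0.002,0,0,0,0,0,1],[0.002,0,0,0,0,0,1],[0,0,0,0,0,0,1]]'; python3 -m creep '[[0.001,0,0,0,0,0,1],[0.001,0,0,0,0,0,1],[0,0,0,0,0,0,1]]'
```

```text
clock: 3.67
eef_pos: [0.5018, -0.379, 0.0793]
orientation: [[0.001, 0.986, 0.167], [-0.0, 0.167, -0.986], [-1.0, 0.001, 0.0]]
wrist_force: [1.8, 0.7, 2.9]
grip_width: 0.0002
clock: 3.92
eef_pos: [0.5015, -0.3791, 0.0779]
orientation: [[0.001, 0.986, 0.167], [-0.0, 0.167, -0.986], [-1.0, 0.001, 0.0]]
wrist_force: [1.3, 0.5, 4.9]
grip_width: -0.0002
```

```bash
python3 -m creep '[[0.001,0,0,0,0,0,1],[0,0,0,0,0,0,1]]';python3 -m creep '[[0.001,0,0,0,0,0,1],[0.001,0,0,0,0,0,1],[0,0,0,0,0,0,1],[0,0,0,0,0,0,1]]'
```

```text
clock: 4.08
eef_pos: [0.5016, -0.3792, 0.0777]
orientation: [[0.001, 0.986, 0.167], [-0.0, 0.167, -0.986], [-1.0, 0.001, 0.001]]
wrist_force: [0.5, 2.3, 11.4]
grip_width: 0.0001
clock: 4.42
eef_pos: [0.5016, -0.3792, 0.0774]
orientation: [[0.002, 0.986, 0.167], [-0.001, 0.167, -0.986], [-1.0, 0.001, 0.001]]
wrist_force: [-3.3, 3.9, 23.6]
grip_width: 0.0003
```

The force rose sharply to 24 N with almost no travel, so the rocker is on its stop. Next I'll lift, check with a picture and move above the key.

```bash
python3 -m creep '[[-0.015,0,0,0,0,0,1],[-0.015,0,0,0,0,0,1],[0,-0.004,-0.019,0,0,0,1],[0,-0.004,-0.019,0,0,0,1],[0,-0.004,-0.019,0,0,0,1],[0,-0.0045,-0.0195,0,0,0,1],[0,0,0,0,0,0,1],[0,0,0,0,0,0,1]]'
python3 - <<'E'
from cell import *
import cv2
im=camera('side')[180:310,235:435]; cv2.imwrite('pics/s3.png',cv2.resize(im[:,:,::-1],None,fx=4,fy=4,interpolation=cv2.INTER_CUBIC))
s=sense(); R=s['orientation']; t=s['eef_pos']+R[:,0]*.008
import numpy as np
print(t, (R.T@(np.array([.4727,-.3059,.077])-t)).round(4))
E
```

```text
clock: 5.08
eef_pos: [0.4709, -0.3055, 0.1039]
orientation: [[-0.002, 0.986, 0.168], [0.001, 0.168, -0.986], [-1.0, -0.002, -0.001]]
wrist_force: [0.4, -0.2, -0.3]
grip_width: -0.0002
[ 0.47157887 -0.30677389  0.09609503] [ 0.0191  0.0013 -0.0007]
```

View pics/s3.png

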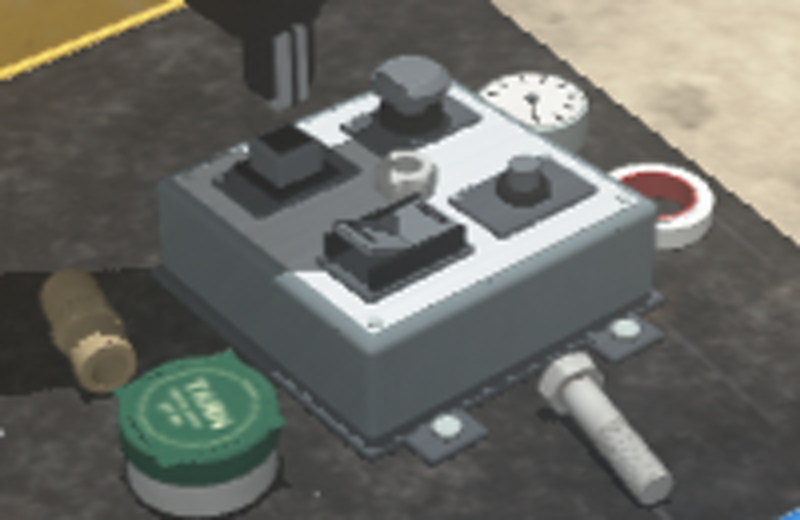

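The picture shows the rocker tipped, with its near-left half now raised, and the nut in place. The tip is over the key with about 1 mm of offset. Pressing the key now.

```bash
python3 -m creep '[[0.006,0.001,0,0,0,0,1],[0.006,0,-0.0005,0,0,0,1],[0.004,0,0,0,0,0,1],[0.003,0,0,0,0,0,1],[0.002,0,0,0,0,0,1],[0.002,0,0,0,0,0,1],[0,0,0,0,0,0,1]]'; python3 -m creep '[[0.002,0,0,0,0,0,1],[0.001,0,0,0,0,0,1],[0.001,0,0,0,0,0,1],[0,0,0,0,0,0,1]]'
```

```text
clock: 5.72
eef_pos: [0.4728, -0.3058, 0.081]
orientation: [[-0.0, 0.986, 0.166], [0.0, 0.166, -0.986], [-1.0, -0.0, -0.0]]
wrist_force: [-1.1, -0.3, 0.0]
grip_width: -0.0002
clock: 6.05
eef_pos: [0.4731, -0.3059, 0.0773]
orientation: [[0.0, 0.986, 0.167], [-0.0, 0.167, -0.986], [-1.0, 0.0, 0.0]]
wrist_force: [-0.4, 0.4, 2.9]
grip_width: 0.0
```

```bash
python3 -m creep '[[0.001,0,0,0,0,0,1],[0,0,0,0,0,0,1]]';python3 -m creep '[[0.001,0,0,0,0,0,1],[0,0,0,0,0,0,1]]'; python3 -m creep '[[0.001,0,0,0,0,0,1],[0,0,0,0,0,0,1],[0,0,0,0,0,0,1]]'
```

```text
clock: 6.22
eef_pos: [0.4731, -0.3059, 0.077]
orientation: [[0.0, 0.986, 0.167], [-0.0, 0.167, -0.986], [-1.0, 0.0, 0.0]]
wrist_force: [-1.8, 0.7, 9.1]
grip_width: 0.0002
clock: 6.38
eef_pos: [0.4731, -0.3059, 0.077]
orientation: [[0.001, 0.986, 0.167], [-0.0, 0.167, -0.986], [-1.0, 0.001, 0.001]]
wrist_force: [-4.0, 2.0, 17.8]
grip_width: 0.0001
clock: 6.63
eef_pos: [0.4732, -0.3059, 0.0769]
orientation: [[0.001, 0.986, 0.167], [-0.001, 0.167, -0.986], [-1.0, 0.001, 0.001]]
wrist_force: [-6.0, 2.6, 23.7]
grip_width: -0.0002
```

The key stopped hard at a tip height of 0.069 m, which is its expected home height. I'll lift and move to the mushroom.

```bash
python3 -m creep '[[-0.02,0,0,0,0,0,1],[-0.02,0,0,0,0,0,1],[0,0.014,0,0,0,0,1],[0,0.014,0,0,0,0,1],[0,0.014,0,0,0,0,1],[0,0.014,0,0,0,0,1],[0,0.0135,0,0,0,0,1],[0,0,0,0,0,0,1],[0,0,0,0,0,0,1]]'
python3 - <<'E'
from cell import *
import cv2
im=camera('side')[150:280,235:435]; cv2.imwrite('pics/s4.png',cv2.resize(im[:,:,::-1],None,fx=4,fy=4,interpolation=cv2.INTER_CUBIC))
s=sense(); R=s['orientation']; t=s['eef_pos']+R[:,0]*.008
import numpy as np
print(t, (R.T@(np.array([.5418,-.2944,.086])-t)).round(4))
E
```

```text
clock: 7.38
eef_pos: [0.5416, -0.2934, 0.1138]
orientation: [[-0.0, 0.986, 0.168], [0.001, 0.168, -0.986], [-1.0, -0.0, -0.001]]
wrist_force: [-0.9, -0.0, 0.2]
grip_width: -0.0004
[ 0.54061733 -0.29394062  0.10581935] [0.0198 0.0011 0.0007]
```

View pics/s4.png

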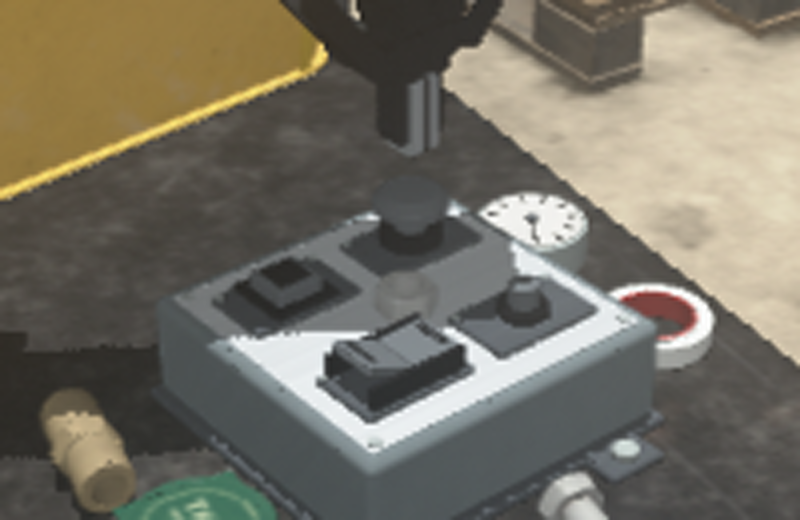

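The key is down, the rocker is over, and the tip is above the mushroom. Pressing it now.

```bash
python3 -m creep '[[0.008,0.001,0,0,0,0,1],[0.006,0,0,0,0,0,1],[0.004,0,0,0,0,0,1],[0.003,0,0,0,0,0,1],[0.003,0,0,0,0,0,1],[0.002,0,0,0,0,0,1],[0,0,0,0,0,0,1]]'; python3 -m creep '[[0.001,0,0,0,0,0,1],[0.001,0,0,0,0,0,1],[0,0,0,0,0,0,1]]'; python3 -m creep '[[0.001,0,0,0,0,0,1],[0,0,0,0,0,0,1]]'
```

```text
clock: 8.02
eef_pos: [0.5415, -0.294, 0.0881]
orientation: [[-0.002, 0.986, 0.166], [0.0, 0.166, -0.986], [-1.0, -0.002, -0.001]]
wrist_force: [-3.8, 0.8, 5.4]
grip_width: -0.0003
clock: 8.27
eef_pos: [0.5416, -0.294, 0.0866]
orientation: [[-0.001, 0.986, 0.166], [0.0, 0.166, -0.986], [-1.0, -0.001, -0.0]]
wrist_force: [-2.8, 0.8, 6.4]
grip_width: -0.0001
clock: 8.43
eef_pos: [0.5417, -0.2941, 0.0859]
orientation: [[-0.001, 0.986, 0.166], [0.0, 0.166, -0.986], [-1.0, -0.001, -0.0]]
wrist_force: [-3.8, 0.8, 6.8]
grip_width: -0.0002
```

```bash
python3 -m creep '[[0.001,0,0,0,0,0,1],[0,0,0,0,0,0,1]]'; python3 -m creep '[[0.001,0,0,0,0,0,1],[0,0,0,0,0,0,1],[0,0,0,0,0,0,1],[0,0,0,0,0,0,1],[0,0,0,0,0,0,1]]'
python3 - <<'E'
from cell import *
import cv2
im=camera('side')[150:280,235:435]; cv2.imwrite('pics/s5.png',cv2.resize(im[:,:,::-1],None,fx=4,fy=4,interpolation=cv2.INTER_CUBIC))
s=sense(); print(s['clock'],s['eef_pos'],s['wrist_force'])
E
```

```text
clock: 8.6
eef_pos: [0.5417, -0.2941, 0.0858]
orientation: [[-0.001, 0.986, 0.166], [0.0, 0.166, -0.986], [-1.0, -0.001, -0.0]]
wrist_force: [-5.9, 1.7, 12.0]
grip_width: 0.0001
clock: 9.02
eef_pos: [0.5417, -0.2941, 0.0856]
orientation: [[-0.001, 0.986, 0.166], [-0.0, 0.166, -0.986], [-1.0, -0.001, -0.0]]
wrist_force: [-6.4, 2.3, 19.3]
grip_width: 0.0001
9.0667 [ 0.54170316 -0.29413565  0.08565517] [-6.96170933  3.20033083 19.50547891]
```

View pics/s5.png

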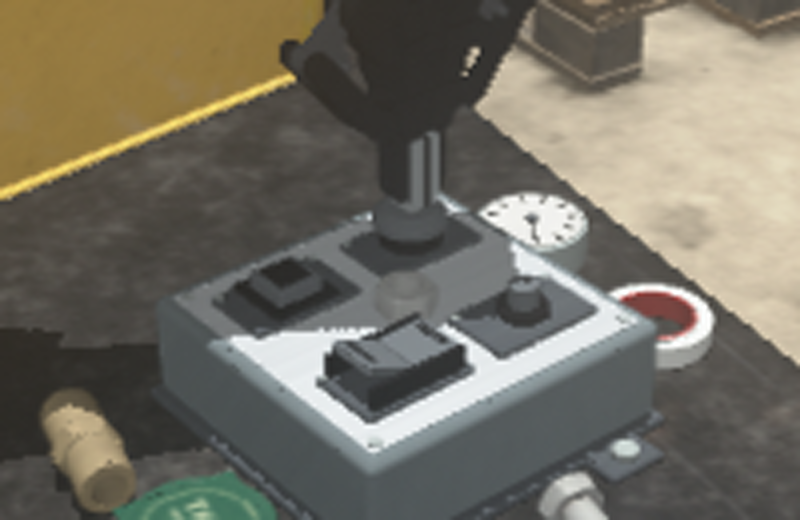

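The mushroom is on its stop (tip at 0.0777 m, 19.5 N). Rocker, key, pin and nut all look as they should, so I'm handing in.

```bash
python3 -c "
from cell import *
print(close_job())"
```

```text
the job is handed in; nothing more can be done
None
```

I tipped the rocker, pushed the key home and pressed the mushroom button, in that order. The job was handed in at 9.1 s with the closed fingertips still holding the mushroom down. No verdict came back and the joint values can't be read, so these results rest on forces, heights and pictures:

- **Rocker:** it met its stop at a tip height of 69 mm (expected 70 mm) with 24 N, and the pictures show it tipped over.
- **Key:** it met its stop at 69 mm, exactly its expected home height, with 24 N. The pictures show it down.
- **Mushroom:** it met its stop at 77.7 mm (expected 78 mm), and the wrist was still reading 19.5 N upward when I handed in.
- **Left alone:** the last side view shows the pin out and the nut in place. The loose parts it shows (the nipple, and parts of the tin, bolt and tape roll) looked undisturbed. I checked this by eye and did not measure it.

**Disagreement:** the first box position, from the two fixed cameras, was about 3 mm off the wrist-camera fit. I used the wrist fit because its errors were under 0.4 px.

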